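# Hold an upturned tumbler down on the glass rinser

## Task

Take the blue tumbler off the draining mat, keep it mouth down and set it centred over the brass nozzle of the glass rinser, then press it straight down against the sprung star until the star sits firmly on its hard stop. Finish holding it there, still gripped and pressed fully down, so that I can turn the water on; do not slam or force it, and leave the other two tumblers, the jar and the thermometer undisturbed.

Things in the scene. Friction and masses are not known exactly. Their poses are not given: they have to be found in the camera images.
- tumbler_mid (a point): centre (half-way up, 40 mm above its rim) of the blue stoneware tumbler standing mouth down on the draining mat; plain round cylinder 60 mm outside diameter, 80 mm tall, walls 4 mm, closed end on top; z up when it stands straight; 0.17 to 0.34 kg; this is the one to rinse
- white_cup_mid (a point): centre (half-way up, 40 mm above its rim) of the white stoneware tumbler standing mouth down on the draining mat; plain round cylinder 60 mm outside diameter, 80 mm tall, walls 4 mm, closed end on top; z up when it stands straight; leave it
- amber_cup_mid (a point): centre (half-way up, 40 mm above its rim) of the amber glass tumbler standing mouth down on the draining mat; plain round cylinder 60 mm outside diameter, 80 mm tall, walls 4 mm, closed end on top; z up when it stands straight; leave it
- mat: grey-black rubber draining mat, 240 x 240 x 6 mm, fixed; origin at the centre of its underside, on the worktop. The three tumblers stand on it about 130 mm apart, in any order
- rinser: glass rinser, fixed: stainless drip tray 180 (its x) x 140 (its y) mm, rim 44 mm above the worktop, with a black six-armed sprung star at its middle; origin at the centre of its underside, on the worktop, z up
- star_top (a point): centre of the top face of the star's arms, where a tumbler's rim comes to rest; it moves with the star: 62 mm above the worktop when free, 48 mm when fully pressed. Six arms 7 mm wide reach 42 mm out from this point; a brass nozzle (30 mm diameter at its foot, tapering) rises 12 mm above it and goes inside the tumbler (52 mm inside diameter)
- plunger (a joint): downward travel of the sprung star in m: 0 free (up), 0.014 fully down on its hard stop. Its spring pushes up with 4 N when free, growing by 0.4 N per mm to about 10 N at the stop; beyond that the stop is rigid
- jar: closed glass jar, 84 mm diameter, 135 mm tall, bystander; origin under its centre
- thermometer: white kitchen thermometer lying flat with a steel probe, 188 mm long, 16 mm high, bystander; origin on its underside
Not all that is in view belongs to the job. Of the things shaped like the part that bears tumbler_mid, the blue one is meant.

How it is judged:
By the outcome, as a careful person would: the job done as asked, in the order asked, and still so for the second after the job is handed in, while the arm keeps its last pose, push and grip.
It also fails if it takes over 45 s, if anything falls off the work surface, if the arm or the gripper's body presses on something with over 40 N, if the wrist force passes 120 N, or if a joint passes its speed limit or range.

## Robot

A 6-joint arm with a two-finger parallel gripper is mounted at the origin on the work surface. World frame = base frame: x ahead of the robot, y to its left, z up, the work surface at z = 0. Lengths are in m, angles in degrees, forces in N, time in s.
With the tool pointing down it reaches from about 0.325 to 0.85 m from the base axis. Payload 15.5 kg.
Tool frame: the origin (TCP) lies at the very end of the fingers, on their centre line; the grasp point (between the pads) lies arm.grip_depth behind it (arm.grip_depth is the distance from the TCP to the grasp point, in m); z points along the fingers, y is the direction in which the jaws open and shut (so a half turn about z gives the same grasp; the last joint's range is limited). The gripper opens to 91 mm and grips with 3 to 60 N. Pads are 32 mm wide; open, the fingers measure 118 mm over their backs; the gripper's body (76 mm by 178 mm) begins 60 mm behind the grasp point.
Start: joints at [-81.159, 28.281, 77.091, -0, 74.628, -5.472], TCP at [0.155, -0.606, 0.214] pointing down, gripper open.
Joint ranges: [-166.48, 166.48], [-47.26, 123.95], [12.59, 153.08], [-70.14, 250.14], [6.76, 159.57], [-176.63, 176.63]. Speed limits (degrees/s): [108.29, 108.29, 147.25, 172.46, 172.46, 172.46].

## Interface

Orientations are given as a 3x3 rotation matrix whose columns are the frame's x, y, z axes.
In Python, from rig import arm gives the robot as it stands. Calls block until the motion is done:
- arm.move_to(position, orientation): joint-space move of the TCP to a pose.
- arm.move_l(position, orientation=None, feed=0.15): straight line of the TCP; orientation=None keeps the orientation; feed is the mean speed in m/s.
- arm.move_joints(angles): joint-space move.
- arm.grip(opening): finger opening in m; the grip force is fixed at half the most; returns when the fingers have stopped.
- arm.sleep(seconds).
- arm.solve_ik(position, orientation): joint angles nearest the present ones, or None.
- arm.snapshot(name): name is "scene" or "top"; returns the picture (480x640x3 uint8, red, green, blue); there is no depth.
- arm.get_calibration(name): a dict with "intrinsics" (3x3 intrinsics, pixels), "cam_to_world" (4x4, takes a point from camera to world coordinates). Camera axes: x right, y down, z forward; pixel columns grow to the right and rows downward; lengths in m; the calibration is good to about 2 mm. A picture is of the moment at which its call begins. get_calibration takes no time and is no camera call.
A pose or a line that the arm cannot do raises arm.Unreachable and nothing moves.
- arm.sign_off(): hands the job in, once; it reports no verdict.
Readings, each from a call of its own:
- arm.current_t(): time.
- arm.current_joint_positions(): joint angles.
- arm.current_dq(): joint speeds.
- arm.current_tau(): joint torques, N m.
- arm.current_ee_pos(): TCP position.
- arm.current_tool_rot(): TCP orientation.
- arm.current_force(): force on the tool from outside, world axes, zero at the start.
- arm.current_torque(): the same for the moment, N m.
- arm.current_width(): finger opening in m.
Only numpy, scipy, OpenCV 4.12 (cv2) and the standard library are available. Lean on these libraries where they do the work, as an engineer would, in place of code of your own. Each camera call takes 0.05 s, during which the arm holds its last target.

## Working session

There is one attempt and no reset: what is moved stays moved. The work goes in short steps, each a Python script; the robot and the scene stay as the last script left them, time stands still between calls to the robot, and variables do not carry over. Pictures are saved under pics/ and viewed, and the job is handed in when it is done.

```bash
mkdir -p pics; ls; python3 - <<'E'
from rig import arm
import cv2
for n in("scene","top"):
    cv2.imwrite(f"pics/{n}0.png",arm.snapshot(n)[:,:,::-1])
    print(arm.get_calibration(n))
print(arm.grip_depth,arm.current_t(),arm.current_tool_rot(),arm.current_width(),arm.current_force())
E
```

```text
pics
{'intrinsics': array([[478.6998866 ,   0.        , 318.24059136],
       [  0.        , 478.6998866 , 231.90020021],
       [  0.        ,   0.        ,   1.        ]]), 'cam_to_world': array([[-0.86568286,  0.4309199 , -0.25475721,  0.82457172],
       [ 0.50051436,  0.73606809, -0.45572924,  0.54359608],
       [-0.00886415, -0.52202663, -0.85288312,  0.93178381],
       [ 0.        ,  0.        ,  0.        ,  1.        ]])}
{'intrinsics': array([[556.18539207,   0.        , 325.46234259],
       [  0.        , 556.18539207, 238.74406333],
       [  0.        ,   0.        ,   1.        ]]), 'cam_to_world': array([[-0.01414609, -0.986398  ,  0.16376466,  0.41139182],
       [-0.99953335,  0.00951539, -0.02902661,  0.07089803],
       [ 0.0270735 , -0.16409886, -0.98607231,  1.03678387],
       [ 0.        ,  0.        ,  0.        ,  1.        ]])}
0.0188 0.1 [[ 9.68976649e-01  2.47152231e-01 -1.70782716e-04]
 [ 2.47152268e-01 -9.68976037e-01  1.09323419e-03]
 [ 1.04710910e-04 -1.10152774e-03 -9.99999388e-01]] 0.09143784953577316 [-0.1990633  -0.68490834 -0.18586015]
```

View pics/scene0.png

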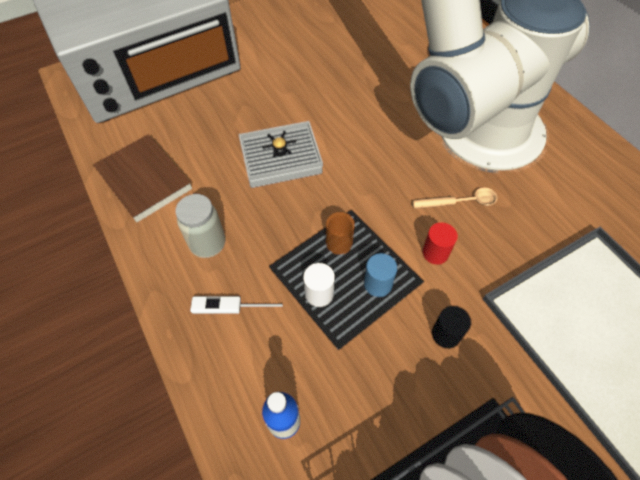

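View pics/top0.png

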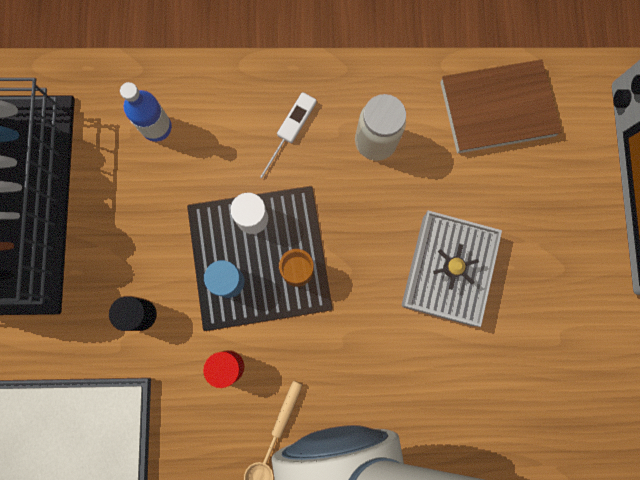

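The pictures show these candidates (top-view pixels):
- blue tumbler on the mat (222,278; scene view 380,275)
- white tumbler (249,212)
- amber tumbler (296,267)
- red cup off the mat (223,369)
- black cup off the mat (132,313)
- blue bottle (147,112)

I choose the blue tumbler on the mat. The rinser's nozzle is at (456,267).

```bash
cat > h.py <<'E'
import numpy as np,cv2
from rig import arm
def ray(n,uv,z):
    c=arm.get_calibration(n);K=c["intrinsics"];T=c["cam_to_world"]
    d=T[:3,:3]@np.linalg.inv(K)@np.array([uv[0],uv[1],1.]);o=T[:3,3]
    return (o+d*(z-o[2])/d[2])
def proj(n,p):
    c=arm.get_calibration(n);K=c["intrinsics"];T=c["cam_to_world"]
    q=K@(T[:3,:3].T@(np.array(p,float)-T[:3,3]));return q[:2]/q[2]
def blobs(img,lo,hi,roi,minA=20):
    h=cv2.cvtColor(img,cv2.COLOR_RGB2HSV);m=cv2.inRange(h,lo,hi);k=np.zeros_like(m);x0,y0,x1,y1=roi
    k[y0:y1,x0:x1]=m[y0:y1,x0:x1]
    cs,_=cv2.findContours(k,cv2.RETR_EXTERNAL,cv2.CHAIN_APPROX_NONE)
    return [c for c in sorted(cs,key=cv2.contourArea,reverse=True) if cv2.contourArea(c)>=minA],k
E
python3 - <<'E'
import cv2,numpy as np
t=cv2.imread("pics/top0.png");s=cv2.imread("pics/scene0.png")
a=cv2.resize(t[170:345,180:340],None,fx=3,fy=3,interpolation=2);cv2.imwrite("pics/c1.png",a)
a=cv2.resize(t[205:335,395:510],None,fx=4,fy=4,interpolation=2)
b=cv2.resize(s[115:190,230:330],None,fx=4,fy=4,interpolation=2)
o=np.zeros((520,800,3),np.uint8);o[:,:400]=cv2.resize(a,(400,452)).shape and 0
a=cv2.resize(t[225:310,410:500],None,fx=4,fy=4,interpolation=2);o[:340,:360]=a;o[:300,380:780]=b;cv2.imwrite("pics/c2.png",o)
for n,im,p in(("t",t,[(222,278),(215,270),(235,290)]),("s",s,[(380,263),(380,285)])):
    h=cv2.cvtColor(im,cv2.COLOR_BGR2HSV)
    for q in p:print(n,q,h[q[1],q[0]])
h=cv2.cvtColor(t,cv2.COLOR_BGR2HSV);print(h[267,456],h[265,475],h[285,440])
E
```

```text
t (222, 278) [102 105 177]
t (215, 270) [102 111 177]
t (235, 290) [106  81  72]
s (380, 263) [102 113 173]
s (380, 285) [102 113 151]
[ 22 152 203] [170   7 103] [155  15 104]
```

View pics/c1.png

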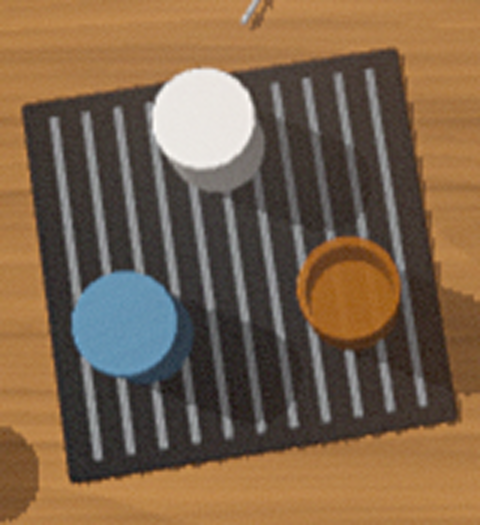

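View pics/c2.png

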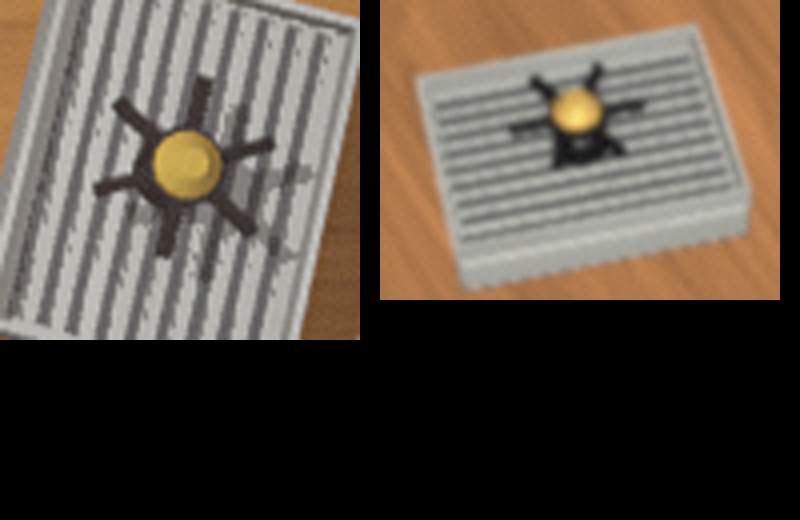

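The crop confirms it: a blue cylinder with a plain closed top on the mat, centred near top-view pixel (221,278). The star's arm tips are clear in the second crop. Next I measure positions from both cameras.

```bash
python3 - <<'E'
from h import *
t=cv2.imread("pics/top0.png")[:,:,::-1].copy();s=cv2.imread("pics/scene0.png")[:,:,::-1].copy()
def top(n,img,lo,hi,roi):
    c,_=blobs(img,lo,hi,roi);e=cv2.fitEllipse(c[0]);print(n,e,cv2.boundingRect(c[0]));return ray(n,e[0],.086)
print("blue top",top("top",t,(95,80,140),(110,160,220),(190,245,250,305)))
c,_=blobs(s,(95,60,60),(115,180,255),(355,240,405,305));
# scene: silhouette = hull of top & bottom discs; centroid ~ axis mid
M=cv2.moments(c[0]);uv=(M['m10']/M['m00'],M['m01']/M['m00']);print("blue scene",uv,ray("scene",uv,.046))
c,_=blobs(s,(95,60,163),(115,180,255),(355,240,405,305));e=cv2.fitEllipse(c[0]);print(e,ray("scene",e[0],.086))
print("white",top("top",t,(0,0,190),(180,60,255),(225,185,275,240)))
print("amber c",ray("top",(296,268),.046))
star=ray("top",(456.05,266.7),.062);print("star",star)
for a,b in(((203,78),(163,255)),((120,102),(250,232)),((97,189),(272,145))):
    A=ray("top",(410+a[0]/4,225+a[1]/4),.062);B=ray("top",(410+b[0]/4,225+b[1]/4),.062);print(A,B,np.linalg.norm(A-B),(A+B)/2)
for n,img,roi in(("top",t,(440,250,475,285)),("scene",s,(265,130,295,160))):
    c,_=blobs(img,(15,90,100),(32,255,255),roi);e=cv2.fitEllipse(c[0]);print("brass",n,e,ray(n,e[0],.068))
print("star in scene",proj("scene",star))
# rinser rim in scene corner check
for n,p in(("scene",(230+145/4,115+128/4)),):print(ray(n,p,.062))
E
```

```text
top ((220.9839630126953, 277.3955383300781), (33.1168212890625, 34.19630813598633), 64.12294006347656) (204, 261, 35, 34)
blue top [0.50421045 0.22206107 0.086     ]
blue scene (379.8798155585304, 274.40294511378846) [0.50192094 0.22295046 0.046     ]
((381.6243896484375, 267.1182556152344), (24.85370445251465, 27.6506404876709), 113.12802124023438) [0.50455549 0.22582922 0.086     ]
top ((247.12722778320312, 208.9648895263672), (32.47055435180664, 33.08549499511719), 65.47100830078125) (231, 193, 34, 33)
white [0.6232087  0.17870245 0.086     ]
amber c [0.52341487 0.09518812 0.046     ]
star [ 0.52077611 -0.18882068  0.062     ]
[ 0.56052802 -0.19938371  0.062     ] [ 0.48184269 -0.17735125  0.062     ] 0.08171175084579928 [ 0.52118535 -0.18836748  0.062     ]
[ 0.55008771 -0.16157597  0.062     ] [ 0.49151572 -0.21654757  0.062     ] 0.08032779388448409 [ 0.52080171 -0.18906177  0.062     ]
[ 0.51133852 -0.14947043  0.062     ] [ 0.53008348 -0.22864476  0.062     ] 0.08136305719713208 [ 0.520711   -0.18905759  0.062     ]
brass top ((456.112548828125, 265.887451171875), (16.169401168823242, 16.74453353881836), 135.0) [ 0.52154142 -0.18740939  0.068     ]
brass scene ((278.85198974609375, 142.26678466796875), (9.791293144226074, 12.551915168762207), 79.94931030273438) [ 0.52205168 -0.18316652  0.068     ]
star in scene [278.43152413 142.23446528]
[ 0.5529122  -0.19022134  0.062     ]
```

```bash
cat >> h.py <<'E'
def R(deg):
    a=np.radians(deg);y=np.array([np.cos(a),np.sin(a),0]);z=np.array([0,0,-1.]);return np.column_stack([np.cross(y,z),y,z])
CUP=np.array([.5033,.2228]);STAR=np.array([.521,-.1883])
H=.026  # TCP above cup rim at grasp
E
python3 - <<'E'
from h import *
for d in(40,220,30,210,-50,130):print(d,arm.solve_ik([*CUP,.032],R(d)),arm.solve_ik([*STAR,.074],R(d)))
E
```

```text
40 [ 1.76615865e+01  3.63614996e+01  9.78451555e+01 -2.54444375e-14
  4.57933450e+01 -2.23384135e+01] [-2.60469723e+01  3.28042262e+01  9.56958174e+01 -2.54444375e-14
  5.14999564e+01 -6.60469723e+01]
220 [ 1.76615865e+01  3.63614996e+01  9.78451555e+01 -2.54444375e-14
  4.57933450e+01  1.57661586e+02] [-2.60469723e+01  3.28042262e+01  9.56958174e+01 -2.54444375e-14
  5.14999564e+01  1.13953028e+02]
30 [ 1.76615865e+01  3.63614996e+01  9.78451555e+01 -2.54444375e-14
  4.57933450e+01 -1.23384135e+01] [-2.60469723e+01  3.28042262e+01  9.56958174e+01 -2.54444375e-14
  5.14999564e+01 -5.60469723e+01]
210 [ 1.76615865e+01  3.63614996e+01  9.78451555e+01 -2.54444375e-14
  4.57933450e+01  1.67661586e+02] [-2.60469723e+01  3.28042262e+01  9.56958174e+01 -2.54444375e-14
  5.14999564e+01  1.23953028e+02]
-50 [ 1.76615865e+01  3.63614996e+01  9.78451555e+01 -2.54444375e-14
  4.57933450e+01  6.76615865e+01] [-2.60469723e+01  3.28042262e+01  9.56958174e+01 -2.54444375e-14
  5.14999564e+01  2.39530277e+01]
130 [ 1.76615865e+01  3.63614996e+01  9.78451555e+01 -2.54444375e-14
  4.57933450e+01 -1.12338414e+02] [-2.60469723e+01  3.28042262e+01  9.56958174e+01 -2.54444375e-14
  5.14999564e+01 -1.56046972e+02]
```

```bash
python3 - <<'E'
from h import *
arm.move_l([.155,-.606,.30],feed=.2)
arm.move_to([*CUP,.22],R(40)); print(arm.current_t(),arm.current_ee_pos())
arm.move_l([*CUP,.125],feed=.2)
cv2.imwrite("pics/s1.png",arm.snapshot("scene")[:,:,::-1])
print(arm.current_t(),arm.current_force())
E
```

```text
3.8417 [0.50362692 0.22228367 0.22003478]
4.5167 [0.26350638 0.32216691 0.89017065]
```

View pics/s1.png

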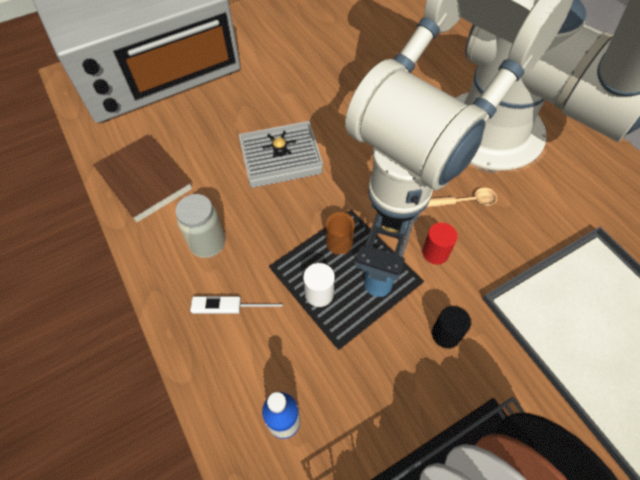

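The gripper sits over the blue tumbler (scene 380,275), with the white and amber tumblers clear of the fingers. I'll go down, grip and lift.

```bash
python3 - <<'E'
from h import *
arm.move_l([*CUP,.006+H],feed=.08); print(arm.current_t(),arm.current_force(),arm.current_ee_pos())
w=arm.grip(.05); arm.sleep(.3); print(arm.current_t(),w,arm.current_width(),arm.current_force(),arm.current_ee_pos())
arm.move_l([*CUP,.006+H+.02],feed=.06);arm.sleep(.2);print(arm.current_force(),arm.current_width())
arm.move_l([*CUP,.20],feed=.2);arm.sleep(.3);print(arm.current_t(),arm.current_force(),arm.current_torque(),arm.current_width())
for n in("scene","top"):cv2.imwrite(f"pics/{n}2.png",arm.snapshot(n)[:,:,::-1])
E
python3 -c "
import cv2,numpy as np
a=cv2.imread('pics/scene2.png')[100:340,250:500];b=cv2.imread('pics/top2.png')[140:380,120:370]
cv2.imwrite('pics/c3.png',cv2.resize(np.hstack([a,b]),None,fx=1.6,fy=1.6,interpolation=2))"
```

```text
5.825 [-0.38753234  0.05915085 -0.60618601] [0.50360457 0.22291678 0.0324459 ]
6.7167 False 0.05908149885163097 [0.59028499 0.58041811 1.65244923] [0.50341197 0.22286503 0.03205355]
[ 0.13956454  1.05844468 -2.16248366] 0.059174742858780854
8.5917 [ 0.12534835  0.28133648 -1.1943252 ] [ 0.02827878 -0.11702298 -0.06088831] 0.059165720094387864
```

View pics/c3.png

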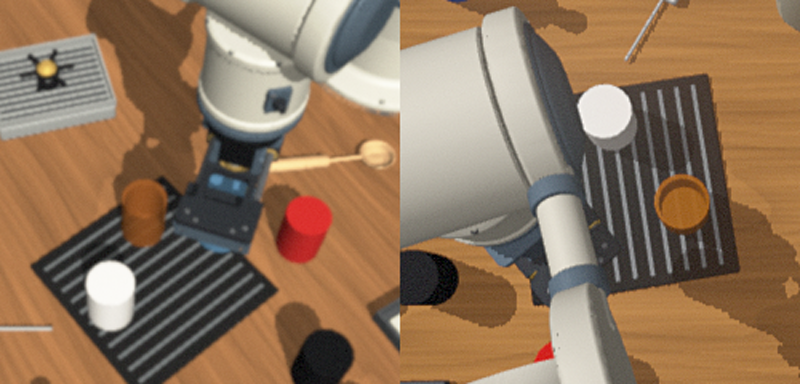

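Held: jaw width is 59 mm, and the tumbler is between the fingers at about (380,265) in the scene picture. The others are undisturbed. Now to the rinser.

```bash
python3 - <<'E'
from h import *
arm.move_to([*STAR,.20],R(0))
arm.move_l([*STAR,.125],feed=.15);arm.sleep(.4);print(arm.current_t(),arm.current_ee_pos(),arm.current_force(),arm.current_width())
for n in("scene","top"):cv2.imwrite(f"pics/{n}3.png",arm.snapshot(n)[:,:,::-1])
print(proj("scene",[*STAR,.099+.04]),proj("top",[*STAR,.139]))
E
python3 -c "
import cv2,numpy as np
a=cv2.imread('pics/scene3.png')[40:220,190:370];b=cv2.imread('pics/top3.png')[180:360,370:550]
cv2.imwrite('pics/c4.png',cv2.resize(np.hstack([a,b]),None,fx=2.2,fy=2.2,interpolation=2))"
```

```text
11.2667 [ 0.52114756 -0.18836843  0.12537715] [ 0.54861661 -0.78216795 -1.69628136] 0.05933176253563093
[275.74456711 119.30318608] [467.88703868 261.1817164 ]
```

View pics/c4.png

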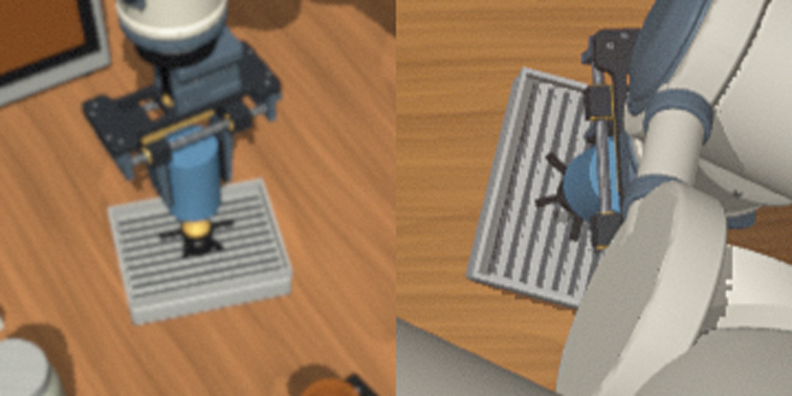

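The tumbler is upright in the grip, mouth down over the nozzle (scene about 278,118, nozzle 279,142). I'll compare its silhouette edges with the expected cylinder.

```bash
python3 - <<'E'
from h import *
s=cv2.imread("pics/scene3.png")[:,:,::-1].copy();t=cv2.imread("pics/top3.png")[:,:,::-1].copy()
a=np.linspace(0,2*np.pi,200)
def circ(n,z):return np.array([proj(n,[STAR[0]+.03*np.cos(q),STAR[1]+.03*np.sin(q),z]) for q in a])
c,k=blobs(s,(97,70,60),(112,200,255),(262,95,295,146));
for v in range(112,145,3):
    x=np.nonzero(k[v])[0];print(v,(x.min(),x.max()) if len(x) else None,end=' ')
p=np.vstack([circ("scene",.099),circ("scene",.179)]);print("\npred x",p[:,0].min(),p[:,0].max(),"bottom",p[:,1].max())
x=np.nonzero(k);print("bottom",x[0].max())
for z in(.099,.179):p=circ("scene",z);print(z,p[:,0].min(),p[:,0].max())
c,k=blobs(t,(95,60,60),(112,200,255),(440,235,480,285))
x=np.nonzero(k);print("top left",x[1].min(),"rows",x[0].min(),x[0].max());
for z in(.099,.179):p=circ("top",z);print(z,p.min(0),p.max(0))
E
```

```text
112 (np.int64(267), np.int64(288)) 115 (np.int64(266), np.int64(289)) 118 (np.int64(266), np.int64(289)) 121 (np.int64(267), np.int64(289)) 124 (np.int64(267), np.int64(288)) 127 (np.int64(268), np.int64(289)) 130 (np.int64(268), np.int64(289)) 133 (np.int64(268), np.int64(288)) 136 (np.int64(268), np.int64(287)) 139 (np.int64(271), np.int64(280)) 142 None 
pred x 260.554261999804 289.9979760150796 bottom 141.30488020131105
bottom 139
0.099 264.3696235507352 289.9979760150796
0.179 260.554261999804 287.84606750362
top left 446 rows 242 279
0.099 [443.87675058 246.72989271] [478.78246922 281.63656536]
0.179 [455.98849369 239.11587301] [494.03705282 277.11439002]
```

```bash
python3 - <<'E'
from h import *
s=cv2.imread("pics/scene3.png")[:,:,::-1].copy();t=cv2.imread("pics/top3.png")[:,:,::-1].copy()
for r in(258,264,268):print("top row",r,[(u,*map(int,t[r,u])) for u in range(439,451)])
print("scene col",[(v,*map(int,s[v,280])) for v in range(133,146)])
print("scene row",[(u,*map(int,s[130,u])) for u in range(284,296)])
t0=cv2.imread("pics/top0.png")[:,:,::-1]; print("mat cup left row 277",[(u,*map(int,t0[277,u])) for u in range(200,209)])
a=np.linspace(0,2*np.pi,400)
for r in(258,264,268):
  p=np.array([proj("top",[STAR[0]+.03*np.cos(q),STAR[1]+.03*np.sin(q),.099]) for q in a]);m=abs(p[:,1]-r)<.6;print(r,p[m,0].min())
p=np.array([proj("scene",[STAR[0]+.03*np.cos(q),STAR[1]+.03*np.sin(q),.099]) for q in a]);m=abs(p[:,0]-280)<.6;print(p[m,1].max())
E
```

```text
top row 258 [(439, 100, 97, 98), (440, 123, 118, 118), (441, 154, 149, 146), (442, 190, 189, 183), (443, 175, 173, 171), (444, 142, 141, 139), (445, 67, 64, 59), (446, 53, 51, 56), (447, 81, 103, 127), (448, 83, 108, 131), (449, 80, 111, 128), (450, 83, 111, 131)]
top row 264 [(439, 157, 156, 152), (440, 186, 183, 180), (441, 184, 182, 175), (442, 184, 181, 177), (443, 161, 159, 154), (444, 72, 69, 64), (445, 58, 58, 60), (446, 77, 102, 123), (447, 79, 104, 125), (448, 74, 101, 122), (449, 80, 104, 126), (450, 74, 102, 121)]
top row 268 [(439, 166, 163, 157), (440, 150, 146, 144), (441, 134, 131, 128), (442, 123, 119, 116), (443, 69, 63, 60), (444, 55, 50, 50), (445, 61, 50, 47), (446, 68, 71, 77), (447, 77, 101, 121), (448, 76, 103, 121), (449, 80, 100, 120), (450, 78, 99, 120)]
scene col [(133, 85, 127, 154), (134, 86, 127, 154), (135, 87, 126, 154), (136, 86, 127, 156), (137, 85, 126, 156), (138, 89, 127, 157), (139, 103, 129, 149), (140, 160, 150, 127), (141, 218, 182, 108), (142, 240, 206, 111), (143, 244, 214, 112), (144, 245, 218, 115), (145, 243, 211, 112)]
scene row [(284, 78, 115, 139), (285, 75, 110, 135), (286, 71, 103, 126), (287, 70, 101, 123), (288, 64, 94, 112), (289, 72, 93, 108), (290, 117, 122, 126), (291, 163, 164, 159), (292, 173, 174, 167), (293, 176, 177, 168), (294, 174, 173, 166), (295, 164, 165, 156)]
mat cup left row 277 [(200, 57, 55, 51), (201, 48, 42, 42), (202, 48, 46, 36), (203, 48, 60, 66), (204, 103, 145, 172), (205, 105, 153, 182), (206, 98, 146, 178), (207, 105, 150, 179), (208, 103, 149, 179)]
258 444.6211337357185
264 443.8767548918951
268 444.38717315374566
141.03120370587968
```

Measured in the same picture as the star, the tumbler's rim is about 2–3 mm toward -y (top edge 445.7 against 443.9 expected). I'll shift +2 mm in y, then lower gently while watching the force.

```bash
cat >> h.py <<'E'
TX=np.array([.521,-.1862])
def fz(n=6):
    v=[]
    for _ in range(n):v.append(arm.current_force()[2]);arm.sleep(.015)
    return float(np.mean(v))
E
python3 - <<'E'
from h import *
arm.move_l([*TX,.120],R(0),feed=.03);arm.sleep(.2)
f0=fz();print("f0",f0)
arm.move_l([*TX,.092],feed=.05)
z=.092
while z>.078:
    z-=.002;arm.move_l([*TX,z],feed=.02);f=fz()-f0
    print(round(z,4),round(arm.current_ee_pos()[2],4),round(f,2),round(arm.current_width(),4))
    if f>9:break
print(arm.current_t())
for n in("scene","top"):cv2.imwrite(f"pics/{n}4.png",arm.snapshot(n)[:,:,::-1])
E
python3 -c "
import cv2,numpy as np
a=cv2.imread('pics/scene4.png')[60:210,210:360];b=cv2.imread('pics/top4.png')[190:340,390:540]
cv2.imwrite('pics/c5.png',cv2.resize(np.hstack([a,b]),None,fx=2.6,fy=2.6,interpolation=2))"
```

```text
f0 -2.1823797504841136
0.09 0.0901 0.1 0.0593
0.088 0.088 1.56 0.0593
0.086 0.0861 4.65 0.0595
0.084 0.084 5.95 0.0595
0.082 0.082 6.56 0.0589
0.08 0.0801 7.43 0.0593
0.078 0.0782 7.76 0.0596
15.1583
```

View pics/c5.png

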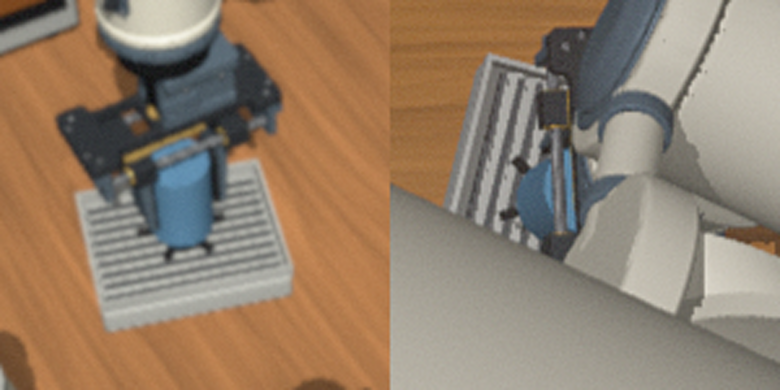

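The nozzle is inside and the star's arms show evenly around the rim (scene about 281,150). The force follows the spring curve. Now on to the stop in small steps.

```bash
python3 - <<'E'
from h import *
f0=-2.18;z=.078
while z>.068:
    z-=.0005;arm.move_l([*TX,z],feed=.01);f=fz(8)-f0
    print(round(z,4),round(arm.current_ee_pos()[2],4),round(f,2),round(arm.current_width(),4))
    if f>17:break
print(arm.current_t())
E
```

```text
0.0775 0.0777 8.28 0.0592
0.077 0.0772 8.09 0.0594
0.0765 0.0767 8.45 0.0591
0.076 0.0762 8.75 0.0592
0.0755 0.0757 9.12 0.059
0.075 0.0752 9.12 0.0592
0.0745 0.0747 9.18 0.0593
0.074 0.0742 9.17 0.0591
0.0735 0.0739 12.24 0.0591
0.073 0.0738 20.04 0.0594
19.0917
```

```bash
python3 - <<'E'
from h import *
for _ in range(4):
    arm.sleep(.3);print(round(fz(8)+2.18,2),arm.current_ee_pos().round(4),round(arm.current_width(),4),np.round(arm.current_force(),1),np.round(arm.current_torque(),2))
for n in("scene","top"):cv2.imwrite(f"pics/{n}5.png",arm.snapshot(n)[:,:,::-1])
s=arm.snapshot("scene");a=np.linspace(0,2*np.pi,300)
for z in(.048,):
    p=np.array([proj("scene",[STAR[0]+.03*np.cos(q),STAR[1]+.03*np.sin(q),z]) for q in a]);print("pred",p.min(0),p.max(0))
c,k=blobs(s,(97,70,60),(112,200,255),(262,95,300,170));x=np.nonzero(k);print("obs bottom",x[0].max(),[(v,np.nonzero(k[v])[0].min(),np.nonzero(k[v])[0].max()) for v in(135,140,145,150)])
print(arm.current_t())
E
python3 -c "
import cv2,numpy as np
a=cv2.imread('pics/scene5.png');b=a[90:190,230:330]
cv2.imwrite('pics/c6.png',np.hstack([cv2.resize(a,(480,360)),cv2.resize(b,(320,360),interpolation=2)]))"
```

```text
20.26 [ 0.5212 -0.1863  0.0738] 0.0591 [-2.2  1.  18.2] [0.13 0.36 0.04]
20.25 [ 0.5212 -0.1863  0.0738] 0.0591 [-2.   0.1 18.4] [0.11 0.38 0.03]
20.4 [ 0.5212 -0.1863  0.0738] 0.0593 [-1.7  1.  17.8] [ 0.16  0.43 -0.06]
20.16 [ 0.5212 -0.1863  0.0738] 0.0593 [-1.9  1.1 18.8] [0.05 0.4  0.01]
pred [266.56845557 137.08974169] [291.23842165 155.82617951]
obs bottom 156 [(135, np.int64(269), np.int64(291)), (140, np.int64(270), np.int64(290)), (145, np.int64(270), np.int64(292)), (150, np.int64(269), np.int64(289))]
20.975
```

View pics/c6.png

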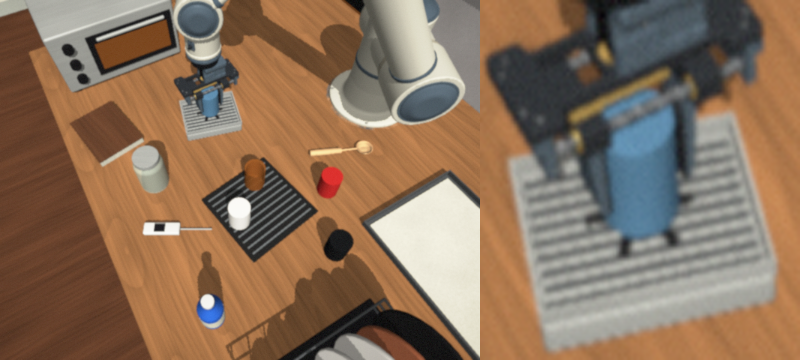

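The tumbler is pressed down and upright over the star (scene about 280,140). Its rim bottom at row 156 matches the 155.8 expected for 48 mm height. The force holds steady at 20 N, the grip is steady, and the bystanders are where they were.

```bash
python3 -c "
from rig import arm
print(arm.sign_off())"
```

```text
the job is handed in; nothing more can be done
None
```

The blue tumbler is mouth down over the nozzle, still gripped, and pressed down with the star on its hard stop. I handed the job in at about 21 s of the 45 s limit.

- **Press:** The star's spring first resisted at a tool height of about 88 mm, and the force followed its spring curve to about 9 N. It then rose sharply after 14 mm of travel. It now holds steady at about 20 N with the jaws at 59 mm. I saw no sign of the tumbler slipping in the grip.
- **Height:** In the scene picture the rim sits at row 156. For a fully pressed star at 48 mm I expected row 155.8.
- **Centring:** Before lowering, the rim measured about 2–3 mm off toward -y relative to the star. I shifted the target 2 mm to correct it. I had no clear overhead view after that because the arm was in the way, so about 1–2 mm of error could remain; the nozzle has 11 mm of clearance all round.
- **Disagreement between cameras:** The two cameras differed by up to about 4 mm in y on the nozzle and on the tumbler's top. I relied on measurements made within the same picture for the star.
- **Other objects:** By eye, the white and amber tumblers, the jar and the thermometer look unmoved in the last picture.

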